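# Make up an anchor kit at the stockroom bench

### The job

Make up the anchor kit in the grey tray: thread the big round washer onto the upright post and then the hexagon nut onto the same post so that it lies flat on the washer, lay the long bolt on its side in the cradle between its lips, and stand the spacer tube upright in the round well. The short bolt, the square nut and the small washer do not belong to the kit: leave them where they lie.

Things in the scene. Friction and masses are not known exactly. Their poses are not given: they have to be found in the camera images.
- big_washer: Big thick steel washer, outer diameter 56 mm, hole 31 mm, 12 mm thick. Origin: centre of its underside, z up. Lies on the bench at the start, any heading.
- hex_nut: Steel hexagon nut, 46 mm across flats (53 across corners), 24 mm high, hole 28 mm. Origin: centre of its underside, z up along the hole; x points at the middle of a flat, so facing pairs of flats can be gripped along x or 60 degrees to either side of it. Lies on the bench at the start, any heading.
- long_bolt: Long steel hexagon bolt lying on its side: 102 mm overall, shank 20 mm diameter, head 30 mm across flats and 12.5 mm thick at its -x end. Origin: on its axis at mid-length (on the shank), 13 mm above what it lies on; x along the bolt from head to tip (it sags about 3 degrees to the tip). Its centre of mass is 7 mm from the origin towards the head. Lies on the bench at the start, any heading.
- spacer_tube: Plain steel tube standing upright, outer diameter 40 mm, bore 30 mm, 60 mm high. Origin: centre of its lower end, z up. Stands on the bench at the start.
- short_bolt: Look-alike, stays: same bolt but only 62 mm overall. Origin: on its axis at mid-length, x from head to tip. Lies on the bench at the start, any heading.
- square_nut: Look-alike, stays: square steel nut 46 x 46 mm, 24 mm high, hole 28 mm. Origin: centre of its underside. Lies on the bench at the start, any heading.
- small_washer: Look-alike, stays: small steel washer, outer diameter 37 mm, hole 22 mm, 12 mm thick. Origin: centre of its underside. Lies on the bench at the start, any heading.
- post_holder: Blue insert, 140 (x) x 84 mm, 6 mm base, fixed in a grey tray (rim 22 mm over the bench) beside two others at 92 mm pitch along y, in any order. Origin: centre of its underside, 5 mm over the bench; z up. Upright post, 12 mm diameter, at its centre; plate top 6 mm, post top 52 mm above the origin.
- cradle: Blue insert, 140 (x) x 84 mm, 6 mm base, fixed in a grey tray (rim 22 mm over the bench) beside two others at 92 mm pitch along y, in any order. Origin: centre of its underside, 5 mm over the bench; z up. Cradle; the bolt lies along x, either way round. Floor 6 mm, lips' top 20 mm above the origin; space inside 126 (x) x 54 mm; no side lips over the middle 60 mm of x, for the fingers.
- round_well: Blue insert, 140 (x) x 84 mm, 6 mm base, fixed in a grey tray (rim 22 mm over the bench) beside two others at 92 mm pitch along y, in any order. Origin: centre of its underside, 5 mm over the bench; z up. Round well at its centre: inside diameter 60 mm, wall 3 mm, floor 6 mm and rim 24 mm above the origin.
Mind the look-alikes: they are no part of the job. What is shaped like the round_well but pink is not meant. Leave any pink look-alike of the hex_nut alone.

How it is judged:
By the outcome, as a careful person would: the job done as asked, in the order asked, and still so for the second after the job is handed in, with the robot touching nothing.
It also fails if it takes over 106 s, if anything falls off the work surface, if the arm or the gripper's body presses on something with over 40 N, if the wrist force passes 120 N, or if a joint passes its speed limit or range.

### The arm

A 6-joint arm with a two-finger parallel gripper is mounted at the origin on the work surface. World frame = base frame: x ahead of the robot, y to its left, z up, the work surface at z = 0. Lengths are in m, angles in rad, forces in N, time in s.
With the tool pointing down it reaches from about 0.375 to 0.975 m from the base axis. Payload 3.8 kg.
Tool frame: the origin (TCP) lies midway between the tips of the shut fingers; the grasp point (between the pads) lies 19 mm behind it; z points along the fingers, y is the line along which they close (so a half turn about z gives the same grasp; the last joint's range is limited). The gripper opens to 85 mm and grips with 20 to 120 N. Pads are 22 mm wide; open, the fingers measure 114 mm over their backs; the gripper's body (76 mm by 85 mm) begins 54 mm behind the grasp point. The pads swing forward as they close: fully open they stand 13 mm farther back than shut.
Start: joints at [-1.261, 0.264, 1.604, -0, 1.274, -0.037], TCP at [0.229, -0.635, 0.195] pointing down, gripper open.
Joint ranges: [-2.63, 2.63], [-0.94, 2.18], [0.31, 2.57], [-1.31, 4.45], [0, 2.66], [-2.55, 2.55]. Speed limits (rad/s): [2.57, 2.57, 3.14, 3.14, 3.14, 3.14].

### API

Orientations are given as a rotation vector (axis times angle).
In Python, from workcell import bot, read_camera, camera_info, ticket gives the robot as it stands.
- The arm moves only by the tool servo_tool, never from a script. Its argument "targets" is a list of rows, each an object of numbers: "hand": the closure, from -1 (fully open) to 1 (shut); "x", "y", "z": the shift along the tool's x, y, z as a fraction of full scale; "roll": the turn about the tool's z as a fraction of full scale. In form: [{"hand": .., "x": .., "y": .., "z": .., "roll": ..}, ...]. A call has 1 to 10 rows; each row is the pose to reach, as a shift and turn from the pose commanded when the call began, along the tool's axes at that moment, turning the shorter way round; what a row does not reach only later rows make up. Full scale, the value 1, is 50 cm for a shift and 180 degrees for a turn. A row lasts 1/12 s, in which the tool goes at most 41.7 mm and 7.16 degrees, less where a joint would pass 70% of its speed; a pose out of reach is approached as far as the arm can. A call with a number of a shift or a turn outside -1 to 1 is refused whole. A call with a gripper value outside its range is refused whole. The fingers move at their own pace and stop on an object; "grip_force" is the grip in N (left out, the last holds). Time passes only in rows, so rows that repeat a pose let the fingers close. It gives the time, the measured TCP pose, the force, the opening and the grip force at its end, in the units of the state.
- bot.read_state(): the state, without advancing time (a new reading comes with each control period).
- read_camera(name): name is "side" or "top"; returns the picture (400x640x3 uint8, red, green, blue); there is no depth.
- camera_info(name): a dict with "fx", "fy", "cx", "cy" (pixels), "eye" and "orientation" of the camera in the world. Camera axes: x right, y down, z forward; pixel columns grow to the right and rows downward; lengths in m; the calibration is good to about 2 mm. A picture is of the moment at which its call begins. camera_info takes no time and is no camera call.
- ticket.finish_job(): hands the job in; it is judged then, once.
The state is a dict: "time": time; "q": joint angles; "joint_vel": joint speeds; "joint_torque": joint torques, N m; "tool_pos": TCP position; "tcp_rot": TCP orientation; "wrist_force": force on the tool from outside, world axes, zero at the start; "torque": the same for the moment, N m; "width": opening from 0.0 (shut) to 1.0 (fully open); "grip_force": force on a finger pad.
Only numpy, scipy, OpenCV 4.12 (cv2) and the standard library are available. Lean on these libraries where they do the work, as an engineer would, in place of code of your own. Each camera call takes 0.05 s, during which the arm holds its last target. There are 200 camera calls.

## Working session

There is one attempt and no reset: what is moved stays moved. The work goes in short steps, Python scripts to look and compute and a tool call to move; the robot and the scene stay as the last step left them, time stands still between calls to the robot, and variables do not carry over. Pictures are saved under pics/ and viewed, at most 14 in all, crops included, and the job is handed in when it is done.

Besides the shell and the picture viewer there is one more tool, called as name(argument=value, ...), one argument or row to a line, values as JSON. servo_tool: Moves the arm, as the interface text tells. Its arguments: {"type":"object","properties":{"targets":{"type":"array"},"grip_force":{"type":"number"}},"required":["targets"]}

```bash
mkdir -p pics; python3 - <<'E'
from workcell import bot, read_camera, camera_info
import cv2
for n in ("top","side"):
    cv2.imwrite(f"pics/{n}0.png",read_camera(n)[:,:,::-1]); print(n,camera_info(n))
s=bot.read_state();print(s)
E
```

```text
top {'fx': 372.9075522049272, 'fy': 372.9075522049272, 'cx': 313.8950634627718, 'cy': 202.00735577228122, 'eye': array([0.43831145, 0.00123899, 0.90581725]), 'orientation': array([-2.13132725,  2.17492719, -0.13571583])}
side {'fx': 464.0818008703918, 'fy': 464.0818008703918, 'cx': 326.4671395626453, 'cy': 203.67103086767528, 'eye': array([0.16409434, 0.64158124, 0.699436  ]), 'orientation': array([-0.72543861,  2.57877204, -1.17332502])}
{'time': 0.1, 'q': array([-1.26088866e+00,  2.64698863e-01,  1.60525328e+00,  7.25218232e-06,
        1.27369682e+00, -3.68996216e-02]), 'joint_vel': array([ 0.00033112, -0.00036355, -0.00469145, -0.00015397, -0.0017073 ,
       -0.00010099]), 'joint_torque': array([ 3.82358849e-04, -5.16708505e+01, -3.68589485e+01, -1.68750415e-05,
        6.32169118e-03, -1.23750601e-05]), 'tool_pos': array([ 0.22920527, -0.6341057 ,  0.19366386]), 'tcp_rot': array([-3.09247188e+00, -5.41682707e-01,  4.28480073e-04]), 'wrist_force': array([-0.50876323, -0.18633033,  0.21549898]), 'torque': array([ 0.00534197, -0.00065192,  0.06058516]), 'grip_force': 0.0, 'width': 0.9987463376884763}
```

View pics/top0.png

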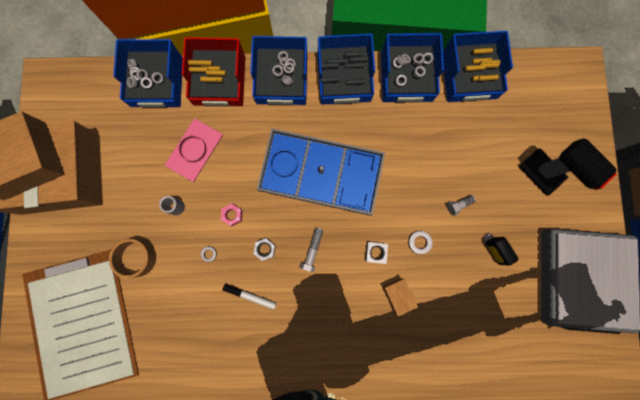

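View pics/side0.png

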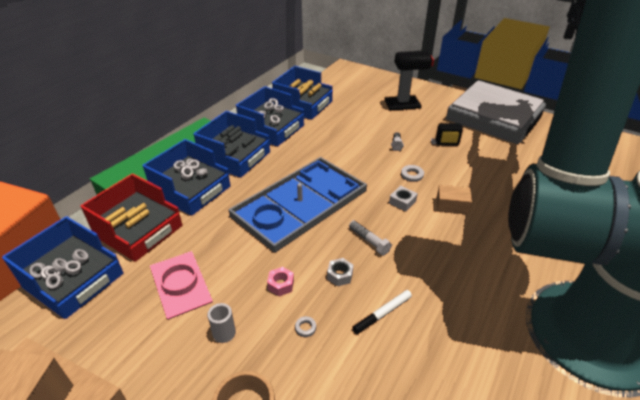

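Top view candidates:
- **Big washer:** (420,243); the small one is at (208,254).
- **Hex nut:** steel at (264,249); pink at (231,214), square at (377,253).
- **Long bolt:** (312,250); the short one is at (461,205).
- **Tube:** (170,205).
- **Tray:** blue, with the well (284,163), post (321,170) and cradle (358,180). The pink well is at (193,150).

In the side view: washer (412,172), hex nut (340,271), long bolt (370,237), tube (222,323). Next I'll enlarge both.

```bash
python3 - <<'E'
import cv2
def crop(src,dst,x,y,w,h,s):
    im=cv2.imread(src)[y:y+h,x:x+w]
    im=cv2.resize(im,None,fx=s,fy=s,interpolation=cv2.INTER_CUBIC)
    for i in range(0,w,20): 
        cv2.line(im,(i*s,0),(i*s,6),(0,255,255),1)
        cv2.putText(im,str(x+i),(i*s,16),0,.33,(0,255,255),1)
    for j in range(0,h,20):
        cv2.line(im,(0,j*s),(6,j*s),(0,255,255),1); cv2.putText(im,str(y+j),(8,j*s+4),0,.33,(0,255,255),1)
    cv2.imwrite(dst,im)
crop("pics/top0.png","pics/c1.png",240,120,200,150,4)
crop("pics/side0.png","pics/c2.png",200,140,240,200,3)
E
```

```text
(no output)
```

View pics/c1.png

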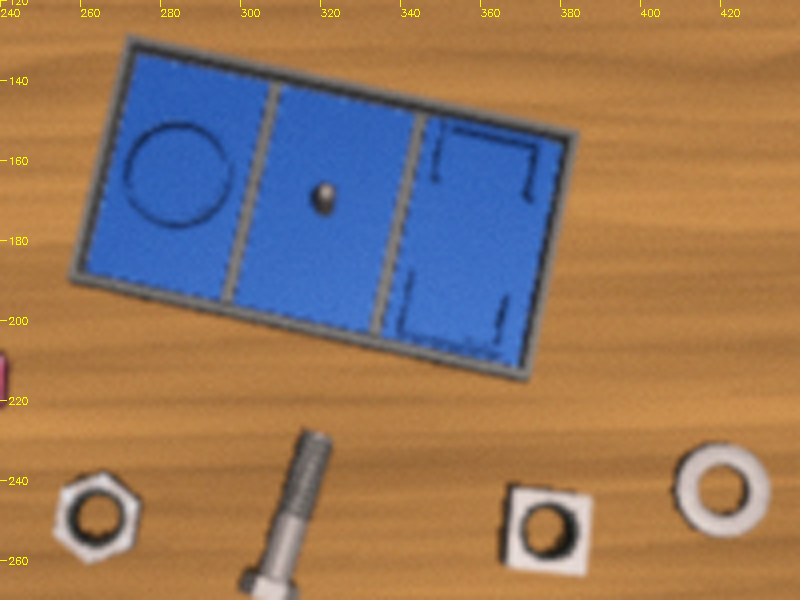

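View pics/c2.png

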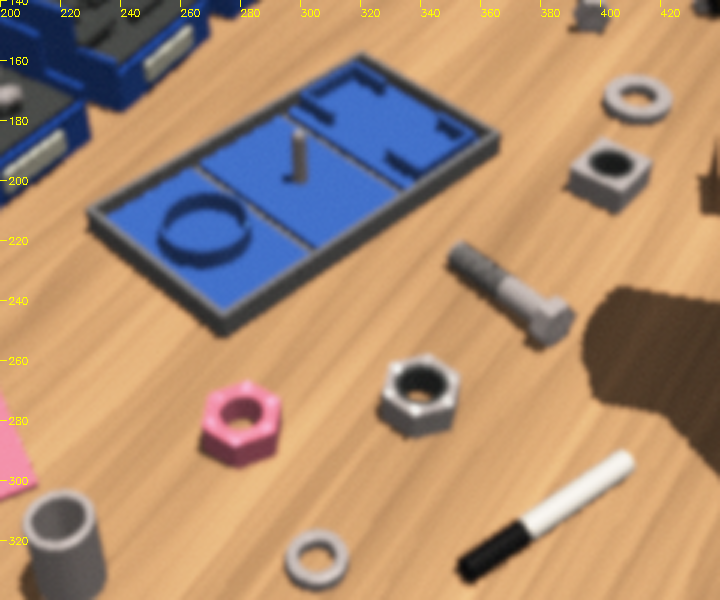

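Enlarged top view:
- **Hex nut:** face centre (264.2,249.3), true hexagon, steel.
- **Washer:** (420.5,242.5).
- **Post:** top (321.5,166.5).
- **Well:** (284.5,163.8).
- **Tray corners:** (272,129.5), (384.5,153.3), (371.8,214.8), (257.5,190).

Enlarged side view:
- **Nut:** (340.3,267).
- **Washer:** (412.3,172.3).
- **Post:** top (299.7,183.7).
- **Tube:** top (219.7,313.3).

Next I'll triangulate these and crop the tube and bolt.

```bash
cat > h.py <<'E'
import numpy as np, cv2
from scipy.spatial.transform import Rotation as R
from workcell import bot, read_camera, camera_info
I={n:camera_info(n) for n in("top","side")}
def ray(n,p):
    c=I[n]; d=R.from_rotvec(c["orientation"]).apply([(p[0]-c["cx"])/c["fx"],(p[1]-c["cy"])/c["fy"],1]); return c["eye"],d/np.linalg.norm(d)
def tri(a,b):
    e,d=ray("top",a); f,g=ray("side",b)
    s=np.linalg.lstsq(np.c_[d,-g],f-e,rcond=None)[0]
    P,Q=e+s[0]*d,f+s[1]*g
    return (P+Q)/2, np.linalg.norm(P-Q)
def at(n,p,z):
    e,d=ray(n,p); return (e+d*(z-e[2])/d[2])[:2]
def proj(n,P):
    c=I[n]; q=R.from_rotvec(c["orientation"]).inv().apply(np.array(P)-c["eye"]); return q[0]/q[2]*c["fx"]+c["cx"],q[1]/q[2]*c["fy"]+c["cy"]
def crop(im,x,y,w,h,s):
    im=cv2.resize(im[y:y+h,x:x+w],None,fx=s,fy=s,interpolation=cv2.INTER_CUBIC)
    for i in range(0,w,20):
        cv2.line(im,(i*s,0),(i*s,6),(0,255,255),1); cv2.putText(im,str(x+i),(i*s,16),0,.33,(0,255,255),1)
    for j in range(0,h,20):
        cv2.line(im,(0,j*s),(6,j*s),(0,255,255),1); cv2.putText(im,str(y+j),(8,j*s+4),0,.33,(0,255,255),1)
    return im
E
python3 - <<'E'
from h import *
np.set_printoptions(precision=4,suppress=True)
for n,a,b,z in [("nut",(264.2,249.3),(340.3,267),.024),("washer",(420.5,242.5),(412.3,172.3),.012),("post",(321.5,166.5),(299.7,183.7),.057),
 ("well",(284.5,163.8),(268,211),.029),("c1",(272,129.5),(230,210.7),.022),("c2",(384.5,153.3),(320.7,158.3),.022),("c3",(371.8,214.8),(366,185.7),.022),("c4",(257.5,190),(274,246),.022)]:
    print(n,*tri(a,b),"z?",z,at("top",a,z),at("side",b,z))
t=cv2.imread("pics/top0.png")
a=crop(t,140,180,60,80,5); b=crop(t,285,215,60,80,5)
s=cv2.imread("pics/side0.png"); d=crop(s,195,295,60,60,5)
o=np.zeros((400,900,3),np.uint8); o[:,:300]=a;o[:,300:600]=b;o[:300,600:]=d
cv2.imwrite("pics/c3.png",o[:, :][:, :800] if 0 else cv2.resize(o,(800,356)))
E
```

```text
nut [0.4432 0.1218 0.0231] 0.00016060571123070933 z? 0.024 [0.4432 0.1217] [0.4427 0.1224]
washer [ 0.4521 -0.2506  0.0057] 0.0002826800752890631 z? 0.012 [ 0.4519 -0.2489] [ 0.4497 -0.2424]
post [ 0.6303 -0.0173  0.0541] 0.003557691896019654 z? 0.057 [ 0.6313 -0.0165] [ 0.6264 -0.0148]
well [0.6477 0.0726 0.0321] 0.004878575812457816 z? 0.029 [0.6461 0.0717] [0.6524 0.0706]
c1 [0.7354 0.1021 0.0153] 0.0027186448885909856 z? 0.022 [0.7344 0.102 ] [0.7283 0.1072]
c2 [ 0.6706 -0.173   0.0129] 0.001186905432311918 z? 0.022 [ 0.6688 -0.171 ] [ 0.6633 -0.1624]
c3 [ 0.5207 -0.1353  0.0133] 0.0008938828501530715 z? 0.022 [ 0.5195 -0.1342] [ 0.5166 -0.1253]
c4 [0.5865 0.1389 0.0173] 0.0018744991325116065 z? 0.022 [0.5849 0.1377] [0.5845 0.1426]
```

View pics/c3.png

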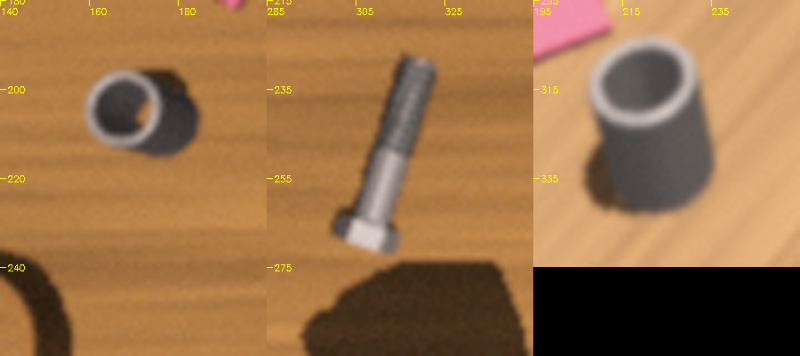

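The tube top centre is at (167.9,204.5) in the top view and (219.7,313.7) in the side view. The bolt tip is at (319.5,228.5) and the head's back is at (307.3,269.7), so this is the long one.

```bash
cat >> h.py <<'E'
def rel(x,y,z,head_y=None):
    "fractions from the present pose to TCP x,y,z with tool y at head_y degrees (mod 180)"
    s=bot.read_state(); M=R.from_rotvec(s["tcp_rot"]).as_matrix()
    d=M.T@(np.array([x,y,z])-s["tool_pos"])/.5
    hy=np.degrees(np.arctan2(M[1,1],M[0,1]))
    r=0 if head_y is None else -((head_y-hy+90)%180-90)/180
    print("t",round(s["time"],2),"pos",s["tool_pos"].round(4),"hy",round(hy,1),"tilt",M[2].round(3),"F",s["wrist_force"].round(1),"w",round(s["width"]*85,1),"g",round(s["grip_force"],1),"-> xyz",d.round(4),"roll",round(r,4))
E
python3 - <<'E'
from h import *
np.set_printoptions(precision=4,suppress=True)
C=np.array([at("top",(240+a/4,120+b/4),.024) for a,b in [(100,472),(140,500),(133,548),(90,563),(56,532),(62,488)]])
c=C.mean(0);d=C-c
print("nut",c,np.linalg.norm(d,axis=1),np.degrees(np.arctan2(d[:,1],d[:,0]))%60)
print("tube",at("top",(167.9,204.5),.06),tri((167.9,204.5),(219.7,313.7)))
t=at("top",(319.5,228.5),.012);h=at("top",(307.3,269.7),.018);v=t-h
print("bolt",t,h,(t+h)/2,np.linalg.norm(v),np.degrees(np.arctan2(v[1],v[0])))
print(tri((314.1,248.8),((200+505/3),140+282/3)))
rel(.452,-.2495,.12,-13.6)
E
```

```text
nut [0.4433 0.1217] [0.0264 0.0271 0.028  0.0269 0.0253 0.0268] [55.7721 50.3977 48.978  51.2944 48.8948 49.6361]
tube [0.5492 0.3371] (array([0.5497, 0.339 , 0.0548]), np.float64(0.0004165827473626872))
bolt [ 0.4901 -0.0092] [0.3938 0.0215] [0.4419 0.0061] 0.10111277560889596 -17.731649405369563
(array([0.4423, 0.0047, 0.0132]), np.float64(0.00046997837753071905))
t 0.1 pos [ 0.2292 -0.6341  0.1937] hy -70.1 tilt [ 0.    -0.002 -1.   ] F [-0.5 -0.2  0.2] w 84.9 g 0.0 -> xyz [ 0.6805 -0.5717  0.1486] roll -0.3141
```

servo_tool(
  targets=[
    {"hand":-0.65,"x":0.68,"y":-0.572,"z":0.0,"roll":-0.314},
    {"hand":-0.65,"x":0.68,"y":-0.572,"z":0.0,"roll":-0.314},
    {"hand":-0.65,"x":0.68,"y":-0.572,"z":0.0,"roll":-0.314},
    {"hand":-0.65,"x":0.68,"y":-0.572,"z":0.0,"roll":-0.314},
    {"hand":-0.65,"x":0.68,"y":-0.572,"z":0.0,"roll":-0.314},
    {"hand":-0.65,"x":0.68,"y":-0.572,"z":0.149,"roll":-0.314},
    {"hand":-0.65,"x":0.68,"y":-0.572,"z":0.149,"roll":-0.314},
    {"hand":-0.65,"x":0.68,"y":-0.572,"z":0.149,"roll":-0.314},
    {"hand":-0.65,"x":0.68,"y":-0.572,"z":0.149,"roll":-0.314},
    {"hand":-0.65,"x":0.68,"y":-0.572,"z":0.149,"roll":-0.314},
  ],
  grip_force=60,
)

```text
time: 0.93
tool_pos: [0.4336, -0.2806, 0.1314]
tcp_rot: [-2.469, -1.943, -0.0]
wrist_force: [0.4, 0.3, -0.6]
width: 0.825
grip_force: 0.0
```

```bash
python3 -c "
from h import *
rel(.452,-.2495,.012,-13.6)"
```

```text
t 0.93 pos [ 0.4336 -0.2806  0.1314] hy -13.6 tilt [ 0. -0. -1.] F [ 0.4  0.3 -0.6] w 70.1 g 0.0 -> xyz [0.069  0.0212 0.2388] roll -0.0
```

servo_tool(
  targets=[
    {"hand":-0.65,"x":0.069,"y":0.021,"z":0.0,"roll":0},
    {"hand":-0.65,"x":0.069,"y":0.021,"z":0.15,"roll":0},
    {"hand":-0.65,"x":0.069,"y":0.021,"z":0.15,"roll":0},
    {"hand":-0.65,"x":0.069,"y":0.021,"z":0.22,"roll":0},
    {"hand":-0.65,"x":0.069,"y":0.021,"z":0.22,"roll":0},
    {"hand":-0.65,"x":0.069,"y":0.021,"z":0.22,"roll":0},
  ],
)

```text
time: 1.43
tool_pos: [0.4491, -0.2498, 0.02]
tcp_rot: [-2.464, -1.939, 0.003]
wrist_force: [-0.6, 0.2, 0.4]
width: 0.82
grip_force: 0.0
```

```bash
python3 -c "
from h import *
rel(.452,-.2495,.0,-13.6)
a=read_camera('top')[:,:,::-1];b=read_camera('side')[:,:,::-1]
cv2.imwrite('pics/d1.png',np.hstack([crop(a,370,190,100,100,4),crop(b,362,110,100,100,4)]))"
```

```text
t 1.43 pos [ 0.4491 -0.2498  0.02  ] hy -13.6 tilt [ 0.002 -0.006 -1.   ] F [-0.6  0.2  0.4] w 69.7 g 0.0 -> xyz [0.0019 0.0057 0.0399] roll 0.0
```

View pics/d1.png

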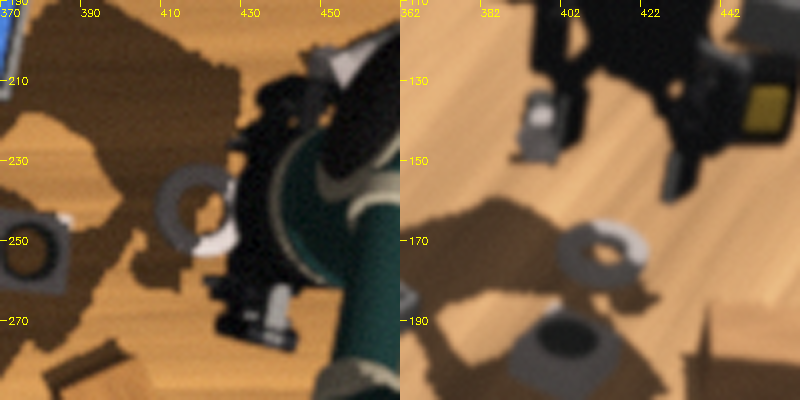

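```bash
python3 -c "
from h import *
s=bot.read_state();p=s['tool_pos'];print(s['time'],p)
M=R.from_rotvec(s['tcp_rot']).as_matrix()
for k in (-.035,.035):
  for dz in (.0,.008,.03): 
    P=p+M[:,1]*k+[0,0,dz];print(k,dz,np.round(proj('top',P),1),np.round(proj('side',P),1))
print(tri((432,272),(428,160)),tri((433,211),(397,149)))"
```

```text
1.5333 [ 0.45275806 -0.25241003  0.02381354]
-0.035 0.0 [420.7 256.7] [425.1 172.1]
-0.035 0.008 [421.7 256.8] [425.6 169.5]
-0.035 0.03 [424.4 256.9] [427. 162.]
0.035 0.0 [426.1 227.4] [402.  159.9]
0.035 0.008 [427.1 227.2] [402.4 157.3]
0.035 0.03 [429.9 226.6] [403.4 149.9]
(array([ 0.40121087, -0.24845023,  0.06473395]), np.float64(0.033985165756985916)) (array([ 0.51768289, -0.27830095,  0.03572659]), np.float64(0.01419981745032513))
```

servo_tool(
  targets=[
    {"hand":-0.65,"x":-0.005,"y":0.0,"z":0.02,"roll":0},
    {"hand":-0.65,"x":-0.005,"y":0.0,"z":0.04,"roll":0},
    {"hand":-0.65,"x":-0.005,"y":0.0,"z":0.04,"roll":0},
  ],
)

```text
time: 1.78
tool_pos: [0.4505, -0.2541, 0.0015]
tcp_rot: [-2.469, -1.941, 0.0]
wrist_force: [-0.2, -0.1, -0.1]
width: 0.826
grip_force: 0.0
```

```bash
python3 -c "
from h import *
b=read_camera('side')[:,:,::-1]
rel(.452,-.2495,.0,-13.6)
print(proj('side',(.452,-.2495,.012)),proj('top',(.452,-.2495,.012)))
cv2.imwrite('pics/d2.png',crop(b,362,110,100,100,5))"
```

```text
t 1.83 pos [ 0.4504 -0.2539  0.0017] hy -13.6 tilt [ 0.    -0.001 -1.   ] F [-1.2  0.1 -0.7] w 70.1 g 0.0 -> xyz [0.0092 0.0011 0.0035] roll -0.0002
(np.float64(412.56633316847615), np.float64(170.50710209643876)) (np.float64(420.7587679788775), np.float64(242.46038693995717))
```

View pics/d2.png

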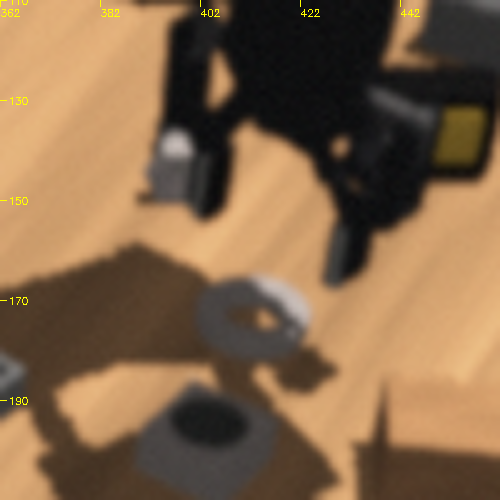

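```bash
python3 -c "
from h import *
a=read_camera('top')[:,:,::-1].copy();b=read_camera('side')[:,:,::-1].copy()
s=bot.read_state();p=s['tool_pos'];M=R.from_rotvec(s['tcp_rot']).as_matrix();print(p)
X=[crop(a,340,130,130,130,3),crop(b,360,60,130,130,3)]
for im,n,o in ((X[0],'top',(340,130)),(X[1],'side',(360,60))):
  for dz,c in ((0,(0,0,255)),(.1,(0,255,0)),(.2,(255,255,0))):
    q=(np.array(proj(n,p+[0,0,dz]))-o)*3; cv2.drawMarker(im,tuple(int(v) for v in q),c,0,8,1)
cv2.imwrite('pics/d3.png',np.hstack(X))"
```

```text
[ 0.45097534 -0.25407527  0.00230985]
```

View pics/d3.png

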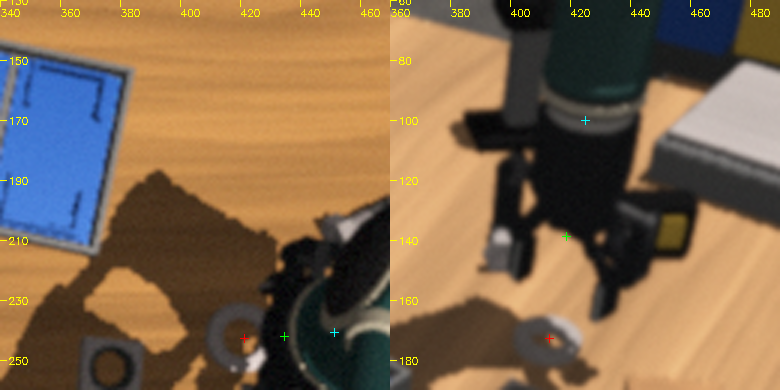

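Side view: the fingertips are at (402,153) and (429,166), and they appear about 35 mm higher than the reported TCP z suggests. I'll descend carefully and watch the force.

servo_tool(
  targets=[
    {"hand":-0.65,"x":0.009,"y":0.0,"z":0.008,"roll":0},
    {"hand":-0.65,"x":0.009,"y":0.0,"z":0.016,"roll":0},
    {"hand":-0.65,"x":0.009,"y":0.0,"z":0.016,"roll":0},
  ],
)

```text
time: 2.18
tool_pos: [0.4516, -0.2489, -0.0066]
tcp_rot: [-2.468, -1.942, 0.001]
wrist_force: [-0.7, 0.3, 0.3]
width: 0.822
grip_force: 0.0
```

```bash
python3 -c "
from h import *
s=bot.read_state();print(s['time'],s['q'].round(4),s['tool_pos'],s['wrist_force'])
a=read_camera('top')[:,:,::-1].copy();b=read_camera('side')[:,:,::-1].copy()
X=[crop(a,380,180,100,100,4),crop(b,370,100,100,100,4)]
p=s['tool_pos'];M=R.from_rotvec(s['tcp_rot']).as_matrix()
for im,n,o in ((X[0],'top',(380,180)),(X[1],'side',(370,100))):
  for k in (-.042,.042):
   for dz,c in ((.01,(0,0,255)),(.05,(0,255,0))):
    q=(np.array(proj(n,p+M[:,1]*k+[0,0,dz]))-o)*4; cv2.drawMarker(im,tuple(int(v) for v in q),c,0,8,1)
cv2.imwrite('pics/d4.png',np.hstack(X))"
```

```text
2.1833 [-5.5210e-01  1.8400e-01  2.1146e+00  1.0000e-04  8.4430e-01 -3.1500e-01] [ 0.45155662 -0.24890435 -0.00661951] [-0.72442981  0.28605734  0.34153648]
```

View pics/d4.png

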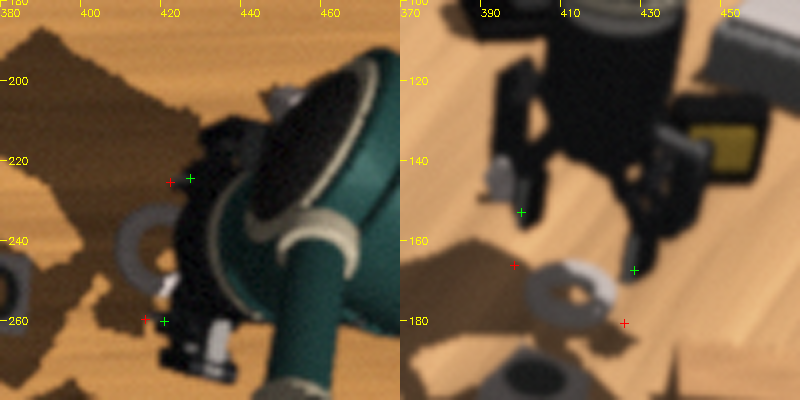

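servo_tool(
  targets=[
    {"hand":-0.65,"x":0.0,"y":0.0,"z":0.004,"roll":0},
    {"hand":-0.65,"x":0.0,"y":0.0,"z":0.008,"roll":0},
    {"hand":-0.65,"x":0.0,"y":0.0,"z":0.012,"roll":0},
    {"hand":-0.65,"x":0.0,"y":0.0,"z":0.014,"roll":0},
  ],
)

```text
time: 2.62
tool_pos: [0.4519, -0.2495, -0.0132]
tcp_rot: [-2.469, -1.942, 0.0]
wrist_force: [0.8, 0.5, -0.6]
width: 0.822
grip_force: 0.0
```

servo_tool(
  targets=[
    {"hand":-0.65,"x":0.0,"y":0.0,"z":0.005,"roll":0},
    {"hand":-0.65,"x":0.0,"y":0.0,"z":0.01,"roll":0},
    {"hand":-0.65,"x":0.0,"y":0.0,"z":0.015,"roll":0},
    {"hand":-0.65,"x":0.0,"y":0.0,"z":0.02,"roll":0},
  ],
)

```text
time: 2.95
tool_pos: [0.452, -0.2495, -0.0231]
tcp_rot: [-2.469, -1.942, 0.0]
wrist_force: [0.0, 0.4, 0.1]
width: 0.821
grip_force: 0.0
```

```bash
python3 -c "
from h import *
rel(.452,-.2495,-.0132,-13.6)
b=read_camera('side')[:,:,::-1]
cv2.imwrite('pics/d5.png',crop(b,370,100,100,100,5))"
```

```text
t 2.95 pos [ 0.452  -0.2495 -0.0231] hy -13.6 tilt [ 0. -0. -1.] F [0.  0.4 0.1] w 69.8 g 0.0 -> xyz [ 0.0001 -0.0001 -0.0199] roll -0.0001
```

View pics/d5.png

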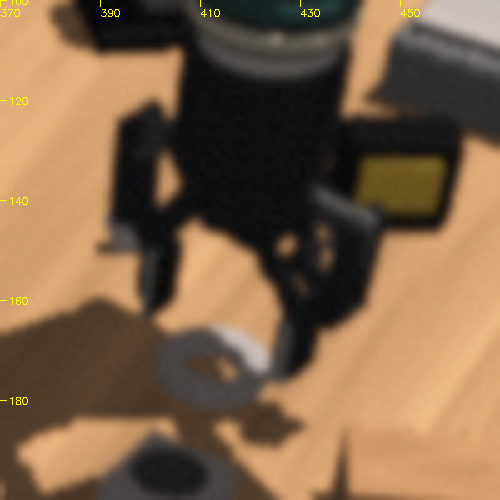

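The tips are now at (399.5,162) and (427,176), straddling the washer (411.5,173) and about 12-15 mm over the bench. The reported z clearly reads low, and there has been no contact. I'll lower a little more and close.

servo_tool(
  targets=[
    {"hand":-0.65,"x":0.0,"y":0.0,"z":0.005,"roll":0},
    {"hand":-0.65,"x":0.0,"y":0.0,"z":0.01,"roll":0},
    {"hand":-0.65,"x":0.0,"y":0.0,"z":0.016,"roll":0},
    {"hand":-0.65,"x":0.0,"y":0.0,"z":0.016,"roll":0},
  ],
)

```text
time: 3.33
tool_pos: [0.4516, -0.2492, -0.0315]
tcp_rot: [-2.468, -1.942, 0.001]
wrist_force: [0.3, 0.5, 0.2]
width: 0.825
grip_force: 0.0
```

servo_tool(
  targets=[
    {"hand":-0.3,"x":0.0,"y":0.0,"z":0.0,"roll":0},
    {"hand":0.0,"x":0.0,"y":0.0,"z":0.0,"roll":0},
    {"hand":0.0,"x":0.0,"y":0.0,"z":0.0,"roll":0},
    {"hand":0.0,"x":0.0,"y":0.0,"z":0.0,"roll":0},
  ],
  grip_force=50,
)

```text
time: 3.67
tool_pos: [0.4522, -0.2496, -0.0299]
tcp_rot: [-2.469, -1.943, 0.0]
wrist_force: [-2.6, 2.3, 7.4]
width: 0.609
grip_force: 50.8
```

servo_tool(
  targets=[
    {"hand":0.0,"x":0.0,"y":0.0,"z":-0.02,"roll":0},
    {"hand":0.0,"x":0.0,"y":0.0,"z":-0.06,"roll":0},
    {"hand":0.0,"x":0.0,"y":0.0,"z":-0.1,"roll":0},
    {"hand":0.0,"x":0.0,"y":0.0,"z":-0.1,"roll":0},
  ],
)

```text
time: 4.0
tool_pos: [0.4553, -0.2515, 0.0234]
tcp_rot: [2.463, 1.938, 0.004]
wrist_force: [1.8, -1.0, -1.1]
width: 0.605
grip_force: 52.3
```

```bash
python3 -c "
from h import *
rel(.452,-.2495,.1,-13.6)
a=read_camera('top')[:,:,::-1];b=read_camera('side')[:,:,::-1]
cv2.imwrite('pics/d6.png',np.hstack([crop(a,375,195,100,100,4),crop(b,370,100,100,100,4)]))"
```

```text
t 4.0 pos [ 0.4553 -0.2515  0.0234] hy -13.6 tilt [-0.002  0.007 -1.   ] F [ 1.8 -1.  -1.1] w 51.4 g 52.3 -> xyz [ 0.0019 -0.0062 -0.1532] roll -0.0
```

View pics/d6.png

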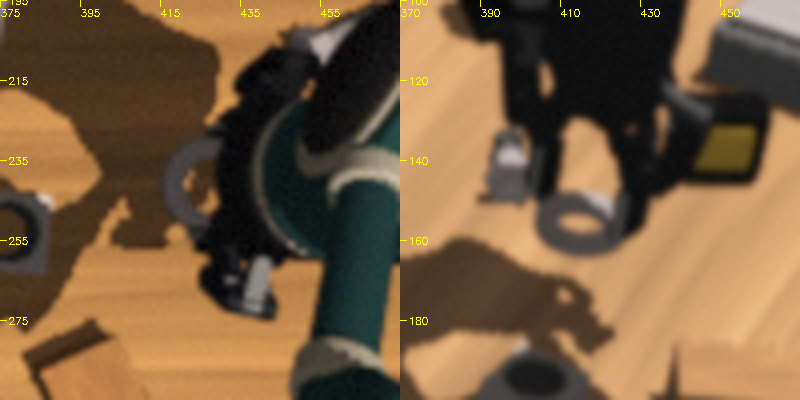

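```bash
python3 -c "
from h import *
print(bot.read_state()['tool_pos'],bot.read_state()['width'])
print(tri((428,241.5),(413,155)),at('top',(428,241.5),.065),at('side',(413,155),.065))
a=cv2.imread('pics/d6.png')[:,:400]; a=cv2.resize(a[110:290,130:310],None,fx=3,fy=3,interpolation=cv2.INTER_CUBIC)
b=cv2.imread('pics/d6.png')[120:290,500:670]; b=cv2.resize(b,(540,540),interpolation=cv2.INTER_CUBIC)
cv2.imwrite('pics/d7.png',cv2.resize(np.hstack([a,b]),(800,400)))"
```

```text
[ 0.45305588 -0.25015391  0.02023559] 0.6018148157958715
(array([ 0.45553108, -0.25295764,  0.05488671]), np.float64(0.005109217302344484)) [ 0.4530005  -0.25094912] [ 0.45316995 -0.23765218]
```

View pics/d7.png

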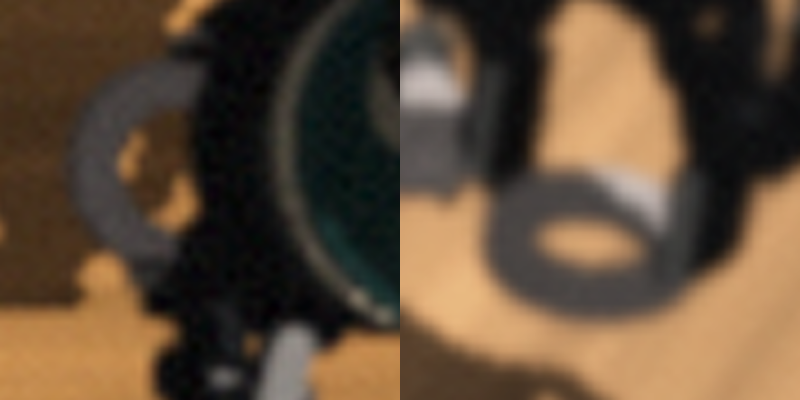

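The washer hangs level and centred on the TCP (top view, washer at about (428,241)), so x and y agree. Only the z reading runs about 30 mm low, so I'll set heights relative to the bench grasp.

servo_tool(
  targets=[
    {"hand":0.0,"x":0.0,"y":0.0,"z":-0.08,"roll":0},
    {"hand":0.0,"x":0.05,"y":0.022,"z":-0.08,"roll":0},
    {"hand":0.0,"x":0.12,"y":0.052,"z":-0.08,"roll":0},
    {"hand":0.0,"x":0.19,"y":0.082,"z":-0.08,"roll":0},
    {"hand":0.0,"x":0.26,"y":0.112,"z":-0.08,"roll":0},
    {"hand":0.0,"x":0.33,"y":0.143,"z":-0.08,"roll":0},
    {"hand":0.0,"x":0.4,"y":0.173,"z":-0.08,"roll":0},
    {"hand":0.0,"x":0.47,"y":0.203,"z":-0.08,"roll":0},
    {"hand":0.0,"x":0.52,"y":0.225,"z":-0.08,"roll":0},
    {"hand":0.0,"x":0.537,"y":0.232,"z":-0.08,"roll":0},
  ],
  grip_force=60,
)

```text
time: 4.93
tool_pos: [0.6293, -0.0122, 0.0574]
tcp_rot: [-2.465, -1.945, -0.0]
wrist_force: [0.9, 0.0, -1.4]
width: 0.599
grip_force: 62.6
```

```bash
python3 -c "
from h import *
a=read_camera('top')[:,:,::-1];a=read_camera('top')[:,:,::-1];b=read_camera('side')[:,:,::-1]
rel(.629,-.0165,-.016,-13.6)
cv2.imwrite('pics/e1.png',np.hstack([crop(a,270,110,100,100,4),crop(b,250,110,100,100,4)]))"
```

```text
t 5.08 pos [ 0.6267 -0.0156  0.0574] hy -13.5 tilt [-0.001 -0.003 -1.   ] F [-0.1 -0.6 -2. ] w 50.8 g 62.6 -> xyz [-0.0005  0.0054  0.1468] roll 0.0005
```

View pics/e1.png

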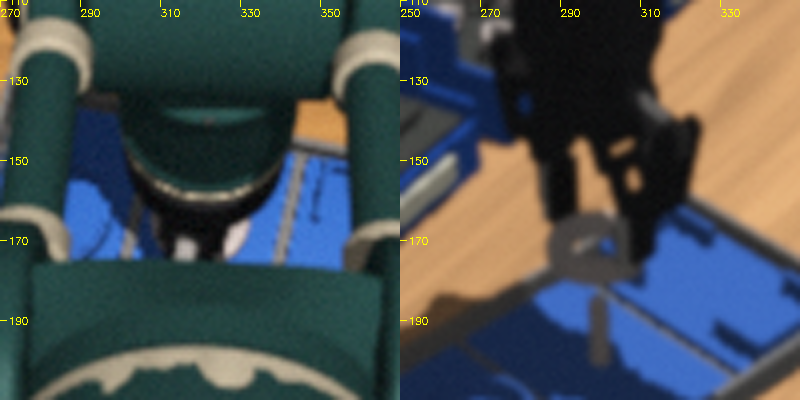

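Side view: the washer hole at (297.5,171) is directly over the post (299.7,184), within about 2 mm. Now I'll lower and release.

servo_tool(
  targets=[
    {"hand":0.0,"x":0.0,"y":0.005,"z":0.0,"roll":0},
    {"hand":0.0,"x":0.0,"y":0.005,"z":0.03,"roll":0},
    {"hand":0.0,"x":0.0,"y":0.005,"z":0.06,"roll":0},
    {"hand":0.0,"x":0.0,"y":0.005,"z":0.09,"roll":0},
    {"hand":0.0,"x":0.0,"y":0.005,"z":0.12,"roll":0},
    {"hand":0.0,"x":0.0,"y":0.005,"z":0.138,"roll":0},
    {"hand":0.0,"x":0.0,"y":0.005,"z":0.145,"roll":0},
    {"hand":0.0,"x":0.0,"y":0.005,"z":0.147,"roll":0},
    {"hand":0.0,"x":0.0,"y":0.005,"z":0.147,"roll":0},
  ],
)

```text
time: 5.83
tool_pos: [0.6304, -0.0172, -0.0142]
tcp_rot: [2.47, 1.941, 0.0]
wrist_force: [0.0, 0.2, -1.4]
width: 0.598
grip_force: 62.6
```

servo_tool(
  targets=[
    {"hand":0.0,"x":0.0,"y":0.0,"z":0.004,"roll":0},
    {"hand":0.0,"x":0.0,"y":0.0,"z":0.008,"roll":0},
    {"hand":0.0,"x":0.0,"y":0.0,"z":0.008,"roll":0},
  ],
)

```text
time: 6.08
tool_pos: [0.6308, -0.0165, -0.0179]
tcp_rot: [2.468, 1.942, 0.001]
wrist_force: [-0.2, 0.1, -1.4]
width: 0.598
grip_force: 62.6
```

servo_tool(
  targets=[
    {"hand":-0.3,"x":0.0,"y":0.0,"z":0.0,"roll":0},
    {"hand":-0.6,"x":0.0,"y":0.0,"z":0.0,"roll":0},
    {"hand":-0.6,"x":0.0,"y":0.0,"z":0.0,"roll":0},
    {"hand":-0.6,"x":0.0,"y":0.0,"z":0.0,"roll":0},
    {"hand":-0.6,"x":0.0,"y":0.0,"z":-0.04,"roll":0},
    {"hand":-0.6,"x":0.0,"y":0.0,"z":-0.1,"roll":0},
    {"hand":-0.6,"x":0.0,"y":0.0,"z":-0.18,"roll":0},
    {"hand":-0.6,"x":0.0,"y":0.0,"z":-0.22,"roll":0},
  ],
)

```text
time: 6.75
tool_pos: [0.6328, -0.0166, 0.0963]
tcp_rot: [2.466, 1.941, 0.006]
wrist_force: [1.9, 0.2, 0.9]
width: 0.797
grip_force: 0.0
```

```bash
python3 -c "
from h import *
rel(.4433,.1217,-.024,21)
rel(.4433,.1217,-.024,-39)"
```

```text
t 6.75 pos [ 0.6328 -0.0166  0.0963] hy -13.6 tilt [ 0.001  0.005 -1.   ] F [1.9 0.2 0.9] w 67.8 g 0.0 -> xyz [ 0.1794 -0.4347  0.2384] roll -0.1922
t 6.75 pos [ 0.6328 -0.0166  0.0963] hy -13.6 tilt [ 0.001  0.005 -1.   ] F [1.9 0.2 0.9] w 67.8 g 0.0 -> xyz [ 0.1794 -0.4347  0.2384] roll 0.1411
```

servo_tool(
  targets=[
    {"hand":-0.6,"x":0.179,"y":-0.435,"z":0.0,"roll":0.141},
    {"hand":-0.6,"x":0.179,"y":-0.435,"z":0.0,"roll":0.141},
    {"hand":-0.6,"x":0.179,"y":-0.435,"z":0.0,"roll":0.141},
    {"hand":-0.6,"x":0.179,"y":-0.435,"z":0.0,"roll":0.141},
    {"hand":-0.6,"x":0.179,"y":-0.435,"z":0.0,"roll":0.141},
    {"hand":-0.6,"x":0.179,"y":-0.435,"z":0.05,"roll":0.141},
    {"hand":-0.6,"x":0.179,"y":-0.435,"z":0.1,"roll":0.141},
    {"hand":-0.6,"x":0.179,"y":-0.435,"z":0.1,"roll":0.141},
    {"hand":-0.6,"x":0.179,"y":-0.435,"z":0.1,"roll":0.141},
  ],
)

```text
time: 7.5
tool_pos: [0.4389, 0.1216, 0.0411]
tcp_rot: [-2.835, -1.354, 0.004]
wrist_force: [-0.2, -0.1, 0.3]
width: 0.795
grip_force: 0.0
```

```bash
python3 -c "
from h import *
b=read_camera('side')[:,:,::-1];b=read_camera('side')[:,:,::-1]
rel(.4433,.1217,-.024,-39)
cv2.imwrite('pics/post1.png',crop(b,250,150,100,80,6))"
```

```text
t 7.6 pos [0.442  0.1217 0.0431] hy -39.0 tilt [ 0.002  0.002 -1.   ] F [0.3 0.  0.3] w 67.8 g 0.0 -> xyz [0.0014 0.0018 0.1342] roll -0.0001
```

servo_tool(
  targets=[
    {"hand":-0.6,"x":0.001,"y":0.002,"z":0.04,"roll":0},
    {"hand":-0.6,"x":0.001,"y":0.002,"z":0.08,"roll":0},
    {"hand":-0.6,"x":0.001,"y":0.002,"z":0.11,"roll":0},
    {"hand":-0.6,"x":0.001,"y":0.002,"z":0.125,"roll":0},
    {"hand":-0.6,"x":0.001,"y":0.002,"z":0.132,"roll":0},
    {"hand":-0.6,"x":0.001,"y":0.002,"z":0.132,"roll":0},
  ],
)

```text
time: 8.1
tool_pos: [0.4421, 0.1212, -0.024]
tcp_rot: [2.836, 1.351, 0.0]
wrist_force: [-0.1, -0.8, -0.7]
width: 0.798
grip_force: 0.0
```

servo_tool(
  targets=[
    {"hand":-0.2,"x":0.0,"y":0.0,"z":0.0,"roll":0},
    {"hand":0.3,"x":0.0,"y":0.0,"z":0.0,"roll":0},
    {"hand":0.3,"x":0.0,"y":0.0,"z":0.0,"roll":0},
    {"hand":0.3,"x":0.0,"y":0.0,"z":0.0,"roll":0},
    {"hand":0.3,"x":0.0,"y":0.0,"z":0.0,"roll":0},
  ],
)

```text
time: 8.52
tool_pos: [0.443, 0.1217, -0.0226]
tcp_rot: [2.834, 1.352, 0.005]
wrist_force: [-0.6, -1.5, 6.1]
width: 0.516
grip_force: 61.8
```

servo_tool(
  targets=[
    {"hand":0.3,"x":0.0,"y":0.0,"z":-0.06,"roll":0},
    {"hand":0.3,"x":0.0,"y":0.0,"z":-0.12,"roll":0},
    {"hand":0.3,"x":0.0,"y":0.03,"z":-0.165,"roll":0},
    {"hand":0.3,"x":0.005,"y":0.11,"z":-0.165,"roll":0},
    {"hand":0.3,"x":0.01,"y":0.19,"z":-0.165,"roll":0},
    {"hand":0.3,"x":0.012,"y":0.27,"z":-0.165,"roll":0},
    {"hand":0.3,"x":0.015,"y":0.35,"z":-0.165,"roll":0},
    {"hand":0.3,"x":0.018,"y":0.42,"z":-0.165,"roll":0},
    {"hand":0.3,"x":0.02,"y":0.455,"z":-0.165,"roll":0},
    {"hand":0.3,"x":0.02,"y":0.463,"z":-0.165,"roll":0},
  ],
  grip_force=60,
)

```text
time: 9.35
tool_pos: [0.6307, -0.0189, 0.0587]
tcp_rot: [2.835, 1.349, 0.004]
wrist_force: [-0.7, -0.5, -2.2]
width: 0.515
grip_force: 62.9
```

```bash
python3 -c "
from h import *
b=read_camera('side')[:,:,::-1];b=read_camera('side')[:,:,::-1]
rel(.629,-.0165,.002)
p=cv2.imread('pics/post1.png')
cv2.imwrite('pics/f1.png',np.hstack([cv2.resize(p,(400,320)),crop(b,250,110,100,80,4)]))"
```

```text
t 9.45 pos [ 0.6274 -0.0169  0.0579] hy -39.1 tilt [-0.    -0.001 -1.   ] F [-1.2 -0.3 -1.7] w 44.3 g 62.8 -> xyz [0.0027 0.002  0.1118] roll 0
```

servo_tool(
  targets=[
    {"hand":0.3,"x":0.003,"y":0.002,"z":0.0,"roll":0},
    {"hand":0.3,"x":0.003,"y":0.002,"z":0.03,"roll":0},
    {"hand":0.3,"x":0.003,"y":0.002,"z":0.06,"roll":0},
    {"hand":0.3,"x":0.003,"y":0.002,"z":0.09,"roll":0},
    {"hand":0.3,"x":0.003,"y":0.002,"z":0.105,"roll":0},
    {"hand":0.3,"x":0.003,"y":0.002,"z":0.112,"roll":0},
    {"hand":0.3,"x":0.003,"y":0.002,"z":0.112,"roll":0},
  ],
)

```text
time: 10.03
tool_pos: [0.6276, -0.0149, 0.0019]
tcp_rot: [-2.834, -1.354, 0.003]
wrist_force: [0.3, -0.5, -2.4]
width: 0.516
grip_force: 62.8
```

```bash
python3 -c "
from h import *
rel(.629,-.0165,.0005)
im=cv2.imread('pics/post1.png');g=im[::6,::6].astype(int)
sat=g.max(2)-g.min(2)
for r in range(2,80,2): print(150+r,''.join('#' if s<35 else '.' for s in sat[r,20:80]))
print('cols from 270')"
```

```text
t 10.03 pos [ 0.6276 -0.0149  0.0019] hy -38.9 tilt [-0.001 -0.002 -1.   ] F [ 0.3 -0.5 -2.4] w 43.9 g 62.8 -> xyz [-0.0008  0.0042  0.0028] roll 0
152 #......................................................#####
154 ......................................................######
156 ......................................................######
158 ..................................................##########
160 ..............................................##############
162 ..........................................###........#######
164 .......................................##.............######
166 ....................................##...............#######
168 ................................##...................#######
170 .............................##........................#####
172 .........................#####.........................#####
174 ......................#########........................#####
176 ..................#########............................#####
178 ...............########.##.............................#####
180 ...........#########..................
[... 896 characters left out ...]
..................................##
210 ...............##.......................................####
212 .................##...................................######
214 ....................##.............................#########
216 .......................##.......................############
218 ..........................##.................###########....
220 .............................##...........###########.......
222 ...............................##......###########..........
224 ..................................#############.............
226 .................................###########................
228 ..............................###########...................
cols from 270
```

The washer lies flat around the post (ellipse centre about (300,197), post column about 300). Next I'll seat and release the nut.

servo_tool(
  targets=[
    {"hand":0.3,"x":0.0,"y":0.002,"z":0.003,"roll":0},
    {"hand":0.3,"x":0.0,"y":0.002,"z":0.003,"roll":0},
    {"hand":0.0,"x":0.0,"y":0.002,"z":0.003,"roll":0},
    {"hand":-0.5,"x":0.0,"y":0.002,"z":0.003,"roll":0},
    {"hand":-0.5,"x":0.0,"y":0.002,"z":0.003,"roll":0},
    {"hand":-0.5,"x":0.0,"y":0.002,"z":0.003,"roll":0},
    {"hand":-0.5,"x":0.0,"y":0.002,"z":-0.04,"roll":0},
    {"hand":-0.5,"x":0.0,"y":0.002,"z":-0.1,"roll":0},
    {"hand":-0.5,"x":0.0,"y":0.002,"z":-0.17,"roll":0},
    {"hand":-0.5,"x":0.0,"y":0.002,"z":-0.19,"roll":0},
  ],
)

```text
time: 10.87
tool_pos: [0.634, -0.0168, 0.1035]
tcp_rot: [2.831, 1.351, 0.013]
wrist_force: [1.6, 0.8, 1.1]
width: 0.749
grip_force: 0.0
```

```bash
python3 -c "
from h import *
u=np.array([.0963,-.0307])/.1011
c=np.array([.4422,.0058])-.007*u
print(c);rel(c[0],c[1],.04,-17.5+90)"
```

```text
[0.43553234 0.00792562]
t 10.87 pos [ 0.634  -0.0168  0.1035] hy -39.0 tilt [ 0.005  0.008 -1.   ] F [1.6 0.8 1.1] w 63.6 g 0.0 -> xyz [-0.212  -0.3406  0.1233] roll 0.3806
```

servo_tool(
  targets=[
    {"hand":-0.2,"x":-0.212,"y":-0.34,"z":0.0,"roll":0.38},
    {"hand":-0.2,"x":-0.212,"y":-0.34,"z":0.0,"roll":0.38},
    {"hand":-0.2,"x":-0.212,"y":-0.34,"z":0.0,"roll":0.38},
    {"hand":-0.2,"x":-0.212,"y":-0.34,"z":0.0,"roll":0.38},
    {"hand":-0.2,"x":-0.212,"y":-0.34,"z":0.0,"roll":0.38},
    {"hand":-0.2,"x":-0.212,"y":-0.34,"z":0.03,"roll":0.38},
    {"hand":-0.2,"x":-0.212,"y":-0.34,"z":0.06,"roll":0.38},
    {"hand":-0.2,"x":-0.212,"y":-0.34,"z":0.1,"roll":0.38},
    {"hand":-0.2,"x":-0.212,"y":-0.34,"z":0.123,"roll":0.38},
    {"hand":-0.2,"x":-0.212,"y":-0.34,"z":0.123,"roll":0.38},
  ],
)

```text
time: 11.7
tool_pos: [0.4286, 0.0081, 0.0332]
tcp_rot: [3.104, -0.484, -0.006]
wrist_force: [-0.6, 0.0, 0.1]
width: 0.599
grip_force: 0.0
```

```bash
python3 -c "
from h import *
b=read_camera('side')[:,:,::-1];b=read_camera('side')[:,:,::-1]
rel(.4355,.0079,-.023,72.5)
print(bot.read_state()['q'].round(2))
g=b[160:215,265:335].astype(int)
sat=g.max(2)-g.min(2)
for r in range(0,55,2): print(160+r,''.join('#' if s<35 else '.' for s in sat[r]))
for x in (.41,.4355,.46): print(proj('side',(x,.0079-(x-.4355)*.319,.02)))"
```

```text
t 11.8 pos [0.4305 0.008  0.0351] hy -107.4 tilt [-0.001  0.    -1.   ] F [ 0.4 -0.3 -0.2] w 50.9 g 0.0 -> xyz [ 0.0097 -0.0027  0.1161] roll 0.0006
[-0.04 -0.04  2.26  0.    0.92  1.84]
160 ..................................................##...######.........
162 ..............................................###.........######......
164 ...........................................##.................######..
166 .......................................###......................######
168 ....................................##.............................###
170 .................................##...................................
172 .............................######...................................
174 .........................##########...................................
176 ......................#########.......................................
178 ..................########...##.......................................
180 ...............#########.......######.................................
182 ...........#########......##############..............................
184 ........#
[... 679 characters left out ...]
..........######################.........................
204 ..........................#################.........................##
206 ................................#####..............................###
208 ................................................................######
210 ....................##.......................................#########
212 .......................#..................................###########.
214 ..........................#............................###########....
(np.float64(380.2168839247005), np.float64(240.8657714482112))
(np.float64(370.88631127729724), np.float64(233.82396572243744))
(np.float64(362.19379059964865), np.float64(227.26369936018924))
```

servo_tool(
  targets=[
    {"hand":-0.2,"x":0.01,"y":-0.003,"z":0.03,"roll":0},
    {"hand":-0.2,"x":0.01,"y":-0.003,"z":0.07,"roll":0},
    {"hand":-0.2,"x":0.01,"y":-0.003,"z":0.095,"roll":0},
    {"hand":-0.2,"x":0.01,"y":-0.003,"z":0.108,"roll":0},
    {"hand":-0.2,"x":0.01,"y":-0.003,"z":0.114,"roll":0},
    {"hand":-0.2,"x":0.01,"y":-0.003,"z":0.114,"roll":0},
  ],
)

```text
time: 12.3
tool_pos: [0.4363, 0.008, -0.0214]
tcp_rot: [3.106, -0.473, -0.001]
wrist_force: [0.1, 0.6, 0.3]
width: 0.6
grip_force: 0.0
```

servo_tool(
  targets=[
    {"hand":0.3,"x":0.0,"y":0.0,"z":0.0,"roll":0},
    {"hand":0.8,"x":0.0,"y":0.0,"z":0.0,"roll":0},
    {"hand":0.8,"x":0.0,"y":0.0,"z":0.0,"roll":0},
    {"hand":0.8,"x":0.0,"y":0.0,"z":0.0,"roll":0},
    {"hand":0.8,"x":0.0,"y":0.0,"z":0.0,"roll":0},
    {"hand":0.8,"x":0.0,"y":0.0,"z":0.0,"roll":0},
  ],
  grip_force=70,
)

```text
time: 12.8
tool_pos: [0.4376, 0.0081, -0.02]
tcp_rot: [-3.105, 0.475, -0.004]
wrist_force: [-1.3, 0.2, 5.2]
width: 0.166
grip_force: 65.8
```

Reading 14 mm on a 20 mm shank suggests the tips are catching only its upper half. I'll open, go lower in small guarded steps and grip again.

servo_tool(
  targets=[
    {"hand":-0.2,"x":0.0,"y":0.0,"z":0.0,"roll":0},
    {"hand":-0.2,"x":0.0,"y":0.0,"z":0.0,"roll":0},
    {"hand":-0.2,"x":0.0,"y":0.0,"z":0.0,"roll":0},
    {"hand":-0.2,"x":0.0,"y":0.0,"z":0.0,"roll":0},
    {"hand":-0.2,"x":0.0,"y":0.0,"z":0.006,"roll":0},
    {"hand":-0.2,"x":0.0,"y":0.0,"z":0.01,"roll":0},
    {"hand":-0.2,"x":0.0,"y":0.0,"z":0.01,"roll":0},
  ],
)

```text
time: 13.38
tool_pos: [0.4357, 0.008, -0.027]
tcp_rot: [3.105, -0.475, -0.002]
wrist_force: [0.1, -0.3, -0.1]
width: 0.599
grip_force: 0.0
```

servo_tool(
  targets=[
    {"hand":-0.2,"x":0.0,"y":0.0,"z":0.003,"roll":0},
    {"hand":-0.2,"x":0.0,"y":0.0,"z":0.006,"roll":0},
    {"hand":-0.2,"x":0.0,"y":0.0,"z":0.006,"roll":0},
  ],
)

```text
time: 13.63
tool_pos: [0.436, 0.008, -0.0297]
tcp_rot: [3.105, -0.475, -0.001]
wrist_force: [0.6, -0.7, 0.4]
width: 0.595
grip_force: 0.0
```

servo_tool(
  targets=[
    {"hand":0.3,"x":0.0,"y":0.0,"z":0.0,"roll":0},
    {"hand":0.8,"x":0.0,"y":0.0,"z":0.0,"roll":0},
    {"hand":0.8,"x":0.0,"y":0.0,"z":0.0,"roll":0},
    {"hand":0.8,"x":0.0,"y":0.0,"z":0.0,"roll":0},
    {"hand":0.8,"x":0.0,"y":0.0,"z":0.0,"roll":0},
    {"hand":0.8,"x":0.0,"y":0.0,"z":0.0,"roll":0},
  ],
  grip_force=70,
)

```text
time: 14.13
tool_pos: [0.4366, 0.0081, -0.029]
tcp_rot: [-3.105, 0.475, -0.001]
wrist_force: [-1.5, 0.9, 4.6]
width: 0.199
grip_force: 68.3
```

servo_tool(
  targets=[
    {"hand":0.8,"x":0.0,"y":0.0,"z":-0.03,"roll":0},
    {"hand":0.8,"x":0.0,"y":0.0,"z":-0.08,"roll":0},
    {"hand":0.8,"x":0.0,"y":0.0,"z":-0.14,"roll":0},
    {"hand":0.8,"x":0.0,"y":0.0,"z":-0.17,"roll":0},
    {"hand":0.8,"x":0.06,"y":0.018,"z":-0.17,"roll":-0.022},
    {"hand":0.8,"x":0.13,"y":0.04,"z":-0.17,"roll":-0.022},
    {"hand":0.8,"x":0.21,"y":0.064,"z":-0.17,"roll":-0.022},
    {"hand":0.8,"x":0.29,"y":0.088,"z":-0.17,"roll":-0.022},
    {"hand":0.8,"x":0.35,"y":0.107,"z":-0.17,"roll":-0.022},
    {"hand":0.8,"x":0.38,"y":0.116,"z":-0.17,"roll":-0.022},
  ],
)

```text
time: 14.97
tool_pos: [0.6036, -0.1069, 0.0551]
tcp_rot: [3.119, -0.369, 0.004]
wrist_force: [0.1, 0.5, -1.0]
width: 0.2
grip_force: 68.8
```

```bash
python3 -c "
from h import *
b=read_camera('side')[:,:,::-1];b=read_camera('side')[:,:,::-1]
rel(.600,-.1044,-.016,76.4)
cv2.imwrite('pics/g1.png',crop(b,280,100,120,110,5))
print(bot.read_state()['torque'])
# cradle check: z .025 lip corners from the first top crop
L=[at('top',(240+x/4,120+y/4),.025) for x,y in ((440,125),(540,148),(400,335),(497,350))]
print(np.round(L,4),np.mean(L,0))"
```

```text
t 15.07 pos [ 0.6024 -0.1062  0.0549] hy -103.5 tilt [ 0.001  0.    -1.   ] F [-0.8 -0.1 -3.3] w 17.2 g 68.8 -> xyz [-0.0057 -0.0023  0.1417] roll 0.0004
[-0.0408134  -0.00944207 -0.00918218]
[[ 0.6748 -0.0871]
 [ 0.6593 -0.147 ]
 [ 0.5472 -0.0592]
 [ 0.537  -0.1165]] [ 0.60457871 -0.10244151]
```

View pics/g1.png

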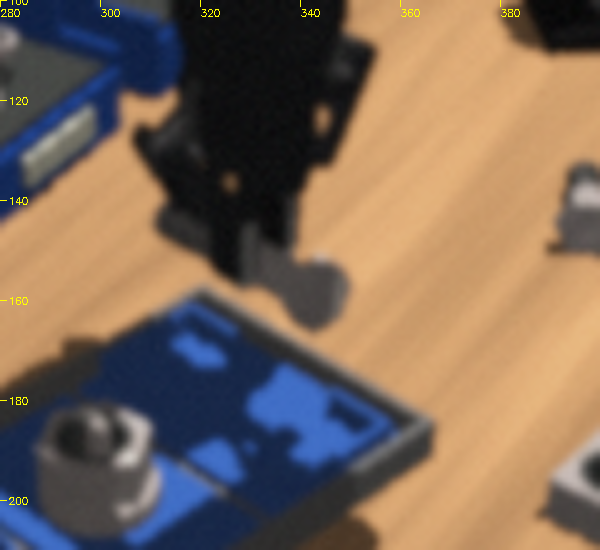

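Side view: the bolt is held level over the cradle with its head at (342,158), and the nut and washer sit stacked on the post at (300,190). Now I'll lower into the cradle.

servo_tool(
  targets=[
    {"hand":0.8,"x":-0.008,"y":-0.004,"z":0.0,"roll":0},
    {"hand":0.8,"x":-0.008,"y":-0.004,"z":0.03,"roll":0},
    {"hand":0.8,"x":-0.008,"y":-0.004,"z":0.06,"roll":0},
    {"hand":0.8,"x":-0.008,"y":-0.004,"z":0.09,"roll":0},
    {"hand":0.8,"x":-0.008,"y":-0.004,"z":0.115,"roll":0},
    {"hand":0.8,"x":-0.008,"y":-0.004,"z":0.13,"roll":0},
    {"hand":0.8,"x":-0.008,"y":-0.004,"z":0.138,"roll":0},
    {"hand":0.8,"x":-0.008,"y":-0.004,"z":0.141,"roll":0},
    {"hand":0.8,"x":-0.008,"y":-0.004,"z":0.141,"roll":0},
  ],
)

```text
time: 15.82
tool_pos: [0.5968, -0.1011, -0.0148]
tcp_rot: [-3.12, 0.367, 0.0]
wrist_force: [-0.3, -0.3, -2.1]
width: 0.202
grip_force: 68.8
```

servo_tool(
  targets=[
    {"hand":0.8,"x":0.004,"y":0.003,"z":0.003,"roll":0},
    {"hand":0.8,"x":0.004,"y":0.003,"z":0.005,"roll":0},
    {"hand":0.8,"x":0.004,"y":0.003,"z":0.005,"roll":0},
  ],
)

```text
time: 16.07
tool_pos: [0.5992, -0.1035, -0.0168]
tcp_rot: [3.12, -0.368, 0.002]
wrist_force: [-0.1, 0.6, -2.6]
width: 0.202
grip_force: 68.8
```

servo_tool(
  targets=[
    {"hand":0.4,"x":0.0,"y":0.0,"z":0.0,"roll":0},
    {"hand":0.05,"x":0.0,"y":0.0,"z":0.0,"roll":0},
    {"hand":0.05,"x":0.0,"y":0.0,"z":0.0,"roll":0},
    {"hand":0.05,"x":0.0,"y":0.0,"z":0.0,"roll":0},
    {"hand":0.05,"x":0.0,"y":0.0,"z":-0.04,"roll":0},
    {"hand":0.05,"x":0.0,"y":0.0,"z":-0.1,"roll":0},
    {"hand":0.05,"x":0.0,"y":0.0,"z":-0.18,"roll":0},
    {"hand":0.05,"x":0.0,"y":0.0,"z":-0.24,"roll":0},
  ],
)

```text
time: 16.73
tool_pos: [0.5989, -0.1033, 0.1051]
tcp_rot: [3.12, -0.367, 0.002]
wrist_force: [1.8, -0.3, 0.4]
width: 0.473
grip_force: 0.0
```

```bash
python3 -c "
from h import *
rel(.549,.3375,.1,76.4);rel(.549,.3375,.1,-13.6)
print(bot.read_state()['q'].round(2))"
```

```text
t 16.73 pos [ 0.5989 -0.1033  0.1051] hy -103.4 tilt [ 0.001 -0.    -1.   ] F [ 1.8 -0.3  0.4] w 40.2 g 0.0 -> xyz [-0.3019 -0.8343  0.0098] roll 0.0009
t 16.73 pos [ 0.5989 -0.1033  0.1051] hy -103.4 tilt [ 0.001 -0.    -1.   ] F [ 1.8 -0.3  0.4] w 40.2 g 0.0 -> xyz [-0.3019 -0.8343  0.0098] roll -0.4991
[-0.21  0.21  1.84  0.    1.09  1.59]
```

servo_tool(
  targets=[
    {"hand":-0.6,"x":-0.302,"y":-0.834,"z":0.0,"roll":-0.499},
    {"hand":-0.6,"x":-0.302,"y":-0.834,"z":0.0,"roll":-0.499},
    {"hand":-0.6,"x":-0.302,"y":-0.834,"z":0.0,"roll":-0.499},
    {"hand":-0.6,"x":-0.302,"y":-0.834,"z":0.0,"roll":-0.499},
    {"hand":-0.6,"x":-0.302,"y":-0.834,"z":0.0,"roll":-0.499},
    {"hand":-0.6,"x":-0.302,"y":-0.834,"z":0.0,"roll":-0.499},
    {"hand":-0.6,"x":-0.302,"y":-0.834,"z":0.0,"roll":-0.499},
    {"hand":-0.6,"x":-0.302,"y":-0.834,"z":0.0,"roll":-0.499},
    {"hand":-0.6,"x":-0.302,"y":-0.834,"z":0.0,"roll":-0.499},
    {"hand":-0.6,"x":-0.302,"y":-0.834,"z":0.0,"roll":-0.499},
  ],
)

```text
time: 17.57
tool_pos: [0.551, 0.3129, 0.1031]
tcp_rot: [2.74, 1.536, 0.001]
wrist_force: [-0.2, -0.2, -0.1]
width: 0.801
grip_force: 0.0
```

```bash
python3 -c "
from h import *
b=read_camera('side')[:,:,::-1];b=read_camera('side')[:,:,::-1]
rel(.549,.3375,.05,-13.6)
print(bot.read_state()['q'].round(2))
g=b[150:230,275:375].astype(int)
sat=g.max(2)-g.min(2)
for r in range(0,80,2): print(150+r,''.join('#' if s<35 else '.' for s in sat[r]))"
```

```text
t 17.67 pos [0.5506 0.3171 0.1033] hy -31.3 tilt [ 0.003 -0.001 -1.   ] F [ 0.9 -0.5 -0.1] w 67.9 g 0.0 -> xyz [ 0.0329 -0.0239  0.1067] roll -0.0986
[0.48 0.26 1.79 0.   1.09 1.03]
150 ....................................................................................................
152 ....................................................................................................
154 ....................................................................................................
156 ....................................................................................................
158 ...........................................####.....................................................
160 ........................................##...######.................................................
162 ....................................###.........######..............................................
164 .................................##.................######..........................................
166 .............................###.......#####..........#######.............
[... 2581 characters left out ...]
............###########...............................................
218 .....................##................###########..................................................
220 ........................##..........###########.....................................................
222 ...........................##....###########........................................................
224 ............................#############...........................................................
226 ..........................############..............................................................
228 .......................############.................................................................
```

The bolt lies straight in the cradle, in the side view from (315,168) to its head at (343,186). Now the tube.

servo_tool(
  targets=[
    {"hand":-0.6,"x":0.033,"y":-0.024,"z":0.0,"roll":-0.099},
    {"hand":-0.6,"x":0.033,"y":-0.024,"z":0.0,"roll":-0.099},
    {"hand":-0.6,"x":0.033,"y":-0.024,"z":0.04,"roll":-0.099},
    {"hand":-0.6,"x":0.033,"y":-0.024,"z":0.04,"roll":-0.099},
    {"hand":-0.6,"x":0.033,"y":-0.024,"z":0.04,"roll":-0.099},
  ],
)

```text
time: 18.08
tool_pos: [0.5487, 0.33, 0.0813]
tcp_rot: [-2.478, -1.931, 0.006]
wrist_force: [0.1, 0.5, 0.6]
width: 0.798
grip_force: 0.0
```

```bash
python3 -c "
from h import *
read_camera('side')
rel(.549,.3375,-.004,-13.6)
g=read_camera('side')[:,:,::-1][270:350,180:270].astype(int)
for r in range(0,80,2): print(270+r,''.join('#' if s.max()-s.min()<35 and s.max()<60 else '+' if s.max()-s.min()<35 else '.' for s in g[r]))
print([np.round(proj('side',(.549+k*.972,.3375-k*.235,z)),0) for k in(-.034,.034) for z in (.06,.1)])"
```

```text
t 18.13 pos [0.5495 0.3303 0.0823] hy -14.1 tilt [-0.001 -0.001 -1.   ] F [ 0.4 -0.4 -0.6] w 68.1 g 0.0 -> xyz [ 0.0139 -0.0043  0.1726] roll -0.003
270 ..................+#######......################################..........................
272 ....................###..........##########...##################..........................
274 .....................................+####....+#################..........................
276 .......................................###+....#################+.........................
278 ........................................####..+##################.........................
280 .........................................########################.........................
282 ..........................................#######################.........................
284 ..........................................+###################+...........................
286 ...........................................################+..............................
288 ...........................................++############+................................
2
[... 2233 characters left out ...]
+++++++++++..................................
338 .................................++++++++++++++++++++++...................................
340 ..................................+++++++++++++++++++.....................................
342 ....................................++++++++++++++........................................
344 .......................................++++.............................................++
346 .......................................................................................+.+
348 ....................................+..........................................+......+.+.
[array([232., 324.]), array([229., 309.]), array([208., 299.]), array([204., 284.])]
```

servo_tool(
  targets=[
    {"hand":-0.6,"x":0.014,"y":-0.004,"z":0.0,"roll":-0.003},
    {"hand":-0.6,"x":0.014,"y":-0.004,"z":0.04,"roll":-0.003},
    {"hand":-0.6,"x":0.014,"y":-0.004,"z":0.08,"roll":-0.003},
    {"hand":-0.6,"x":0.014,"y":-0.004,"z":0.12,"roll":-0.003},
    {"hand":-0.6,"x":0.014,"y":-0.004,"z":0.15,"roll":-0.003},
    {"hand":-0.6,"x":0.014,"y":-0.004,"z":0.165,"roll":-0.003},
    {"hand":-0.6,"x":0.014,"y":-0.004,"z":0.172,"roll":-0.003},
    {"hand":-0.6,"x":0.014,"y":-0.004,"z":0.172,"roll":-0.003},
  ],
)

```text
time: 18.85
tool_pos: [0.5497, 0.3385, -0.0035]
tcp_rot: [-2.466, -1.946, 0.001]
wrist_force: [-0.1, -0.9, -0.2]
width: 0.803
grip_force: 0.0
```

servo_tool(
  targets=[
    {"hand":-0.2,"x":0.0,"y":0.0,"z":0.0,"roll":0},
    {"hand":0.1,"x":0.0,"y":0.0,"z":0.0,"roll":0},
    {"hand":0.4,"x":0.0,"y":0.0,"z":0.0,"roll":0},
    {"hand":0.4,"x":0.0,"y":0.0,"z":0.0,"roll":0},
    {"hand":0.4,"x":0.0,"y":0.0,"z":0.0,"roll":0},
    {"hand":0.4,"x":0.0,"y":0.0,"z":0.0,"roll":0},
  ],
  grip_force=60,
)

```text
time: 19.35
tool_pos: [0.5512, 0.3392, -0.0014]
tcp_rot: [2.466, 1.946, 0.005]
wrist_force: [-0.2, 0.2, 5.9]
width: 0.447
grip_force: 60.2
```

servo_tool(
  targets=[
    {"hand":0.4,"x":0.0,"y":0.0,"z":-0.05,"roll":0},
    {"hand":0.4,"x":0.0,"y":0.0,"z":-0.1,"roll":0},
    {"hand":0.4,"x":-0.03,"y":0.02,"z":-0.14,"roll":0},
    {"hand":0.4,"x":-0.09,"y":0.061,"z":-0.14,"roll":0},
    {"hand":0.4,"x":-0.15,"y":0.102,"z":-0.14,"roll":0},
    {"hand":0.4,"x":-0.21,"y":0.143,"z":-0.14,"roll":0},
    {"hand":0.4,"x":-0.28,"y":0.19,"z":-0.14,"roll":0},
    {"hand":0.4,"x":-0.35,"y":0.238,"z":-0.14,"roll":0},
    {"hand":0.4,"x":-0.42,"y":0.286,"z":-0.14,"roll":0},
    {"hand":0.4,"x":-0.455,"y":0.31,"z":-0.14,"roll":0},
  ],
)

```text
time: 20.18
tool_pos: [0.6481, 0.0767, 0.066]
tcp_rot: [2.467, 1.943, -0.002]
wrist_force: [0.1, 0.2, -2.1]
width: 0.448
grip_force: 61.3
```

```bash
python3 -c "
from h import *
read_camera('side');b=read_camera('side')[:,:,::-1]
rel(.649,.074,.012,-13.6)
g=b[165:240,230:310].astype(int)
for r in range(0,75,2): print(165+r,''.join('b' if s[0]-s[2]>60 else '#' if s.max()-s.min()<35 and s.max()<60 else '+' if s.max()-s.min()<35 else '.' for s in g[r]))"
```

```text
t 20.28 pos [0.6484 0.0766 0.066 ] hy -13.7 tilt [-0.001  0.    -1.   ] F [-0.9 -0.2 -1.7] w 38.3 g 61.3 -> xyz [-0.0046  0.0024  0.1081] roll -0.0007
165 .........bbbbbbbb.++######################################..................+++.
167 ..........bbbbbbbb.+#####################...#############+..............+++.bbbb
169 ..........bbbbbbbb.+++++#########...####.....############............+++.bbbbbbb
171 ..........bbbbbb.++....+#########+..####....+###########..........++++bbbbbbbbbb
173 ++........bbb..+........######++++++####################......++++++#+..bbbbbbbb
175 ...++++.....++..........+###++++++++###################+...+++++#++.bb.....bbbbb
177 ..........+.............+++++++++++++###############++++++++++++++bbbbbbbb...bbb
179 .........................++++++++++++############++++++++#++.bbbb.+.bbbbbbbbb...
181 ..........................+++++++++++#++#########++++++++.bbbbb..+++++++++.bbbbb
183 ...........................++++++++++#++###########++.bbbbbb+++++++++++++++++.bb
185 +..........................+++++++++++#+#########+.bbbbbbbb+++++###++++++#++++++
187 ..........
[... 1580 characters left out ...]
.bbbbbbbbbbb.+++++++
225 ++++....+++#########++++..........................................bbbbbb.+###+++
227 ..+........++#######++++++..........................................+##########+
229 ..............++######+++++..bbbb................................+###########++.
231 ...............+++######+++++bbbbb............................+############+....
233 ....................+######++++............................+#############+......
235 .......................+#####++++#+.....................+##############++.......
237 .........................+###########+...............+##############+++.........
239 ............................+##########+.........++###############+++...........
```

```bash
python3 -c "
from h import *
for P in ((.6484,.0766,.07),(.649,.074,.029),(.649,.074,.011),(.629,-.0165,.057),(.629,-.0165,.011)): print(P,np.round(proj('side',P),1))
from cv2 import imread
g=imread('pics/side0.png')[195:235,240:295].astype(int)
for r in range(0,40): print(195+r,''.join('b' if s[0]-s[2]>110 else '.' for s in g[r]))"
```

```text
(0.6484, 0.0766, 0.07) [266.3 198.7]
(0.649, 0.074, 0.029) [268.3 212.5]
(0.649, 0.074, 0.011) [268.9 218.6]
(0.629, -0.0165, 0.057) [299.2 182.9]
(0.629, -0.0165, 0.011) [299.8 198.7]
195 .............................bbbbbbbbbbbbbbbbbbbbbbbbbb
196 ..............................bbbbbbbbbbbbbbbbbbbbbbbbb
197 ......................bb.......bbbbbbbbbbbbbbbbbbbbbbbb
198 ....................bbbbbb.......bbbbbbbbbbbbbbbbbbbbb.
199 ...................bbbbbbbb.......bbbbbbbbbbbbbbbbbbbb.
200 .................bbbbbbbbbbb........bbbbbbbbbbbbbbbbbb.
201 ...............bbbbbbbbbbbbbbb.......bbbbbbbbbbbbbbbbbb
202 .............bbbbbbbbbbbbbbbbbb.......bbbbbbbbbbbbbbbbb
203 ............bbbbbbbbbbbbbbbbbbbb........bbbbbbbbbbbbbbb
204 .........bbbbbbbbbbbbbbbb................bbbbbbbbbbbbbb
205 ........bbbbbbbbbbbbbb....................bbbbbbbbbbbbb
206 .......bbbbbbbbbbbbb........................bbbbbbbbbbb
207 .....bbbbbbbbbbbbb...........................bbbbbbbbbb
208 ...bbbbbbbbbbbbbb..............................bbbbbbbb
209 ..bbbbbbbbbbbbbb................................bbbbbbb
210 bbbbbbbbbbb
[... 784 characters left out ...]
............b..............bbbbbbbbbbbbb
224 ............b.............................bbbbbbbbbbbbb
225 .........................................bbbbbbbbbbbbbb
226 .......................................bbbbbbbbbbbbbbbb
227 ......................................bbbbbbbbbbbbbbbbb
228 ...................................bbbbbbbbbbbbbbbbbbbb
229 ...................bbbb.........bbbbbbbbbbbbbbbbbbbbbb.
230 ....................bbbbbbbbbbbbbbbbbbbbbbbbbbbbbbbbb..
231 .....................bbbbbbbbbbbbbbbbbbbbbbbbbbbbbb....
232 ......................bbbbbbbbbbbbbbbbbbbbbbbbbbb......
233 .......................bbbbbbbbbbbbbbbbbbbbbbbbb.......
234 .........................bbbbbbbbbbbbbbbbbbbbbb........
```

servo_tool(
  targets=[
    {"hand":0.4,"x":-0.006,"y":0.003,"z":0.0,"roll":0},
    {"hand":0.4,"x":-0.006,"y":0.003,"z":0.03,"roll":0},
    {"hand":0.4,"x":-0.006,"y":0.003,"z":0.06,"roll":0},
    {"hand":0.4,"x":-0.006,"y":0.003,"z":0.085,"roll":0},
    {"hand":0.4,"x":-0.006,"y":0.003,"z":0.1,"roll":0},
    {"hand":0.4,"x":-0.006,"y":0.003,"z":0.108,"roll":0},
    {"hand":0.4,"x":-0.006,"y":0.003,"z":0.112,"roll":0},
    {"hand":0.4,"x":-0.006,"y":0.003,"z":0.112,"roll":0},
  ],
)

```text
time: 20.95
tool_pos: [0.6481, 0.0784, 0.0105]
tcp_rot: [-2.465, -1.947, 0.0]
wrist_force: [0.6, -0.8, -2.8]
width: 0.451
grip_force: 61.3
```

servo_tool(
  targets=[
    {"hand":0.4,"x":0.0,"y":0.0,"z":0.0,"roll":0},
  ],
)

```text
time: 21.03
tool_pos: [0.649, 0.0782, 0.0113]
tcp_rot: [2.465, 1.946, 0.002]
wrist_force: [-0.5, 0.5, -3.0]
width: 0.449
grip_force: 61.2
```

```bash
python3 -c "
from h import *
rel(.649,.0735,.0095,-13.6)
g=read_camera('side')[:,:,::-1][190:240,235:300].astype(int)
for r in range(0,50,2): print(190+r,''.join('b' if s[0]-s[2]>60 else '#' if s.max()-s.min()<35 and s.max()<60 else '+' if s.max()-s.min()<35 else '.' for s in g[r]))"
```

```text
t 21.03 pos [0.649  0.0782 0.0113] hy -13.4 tilt [ 0.     0.001 -1.   ] F [-0.5  0.5 -3. ] w 38.2 g 61.2 -> xyz [-0.0091  0.0022  0.0036] roll 0.001
190 ...................+#################...#############++++++++#+++
192 ....................+###############bbbb.#############+++++++++++
194 ...................++########++#####.bbb.#############+++++++++++
196 .................+++#####+++++++#####################++++++++++++
198 ..............++++#####+++++++++####################+++++++++++++
200 ..........++######+.+++++++++++++#############.bbbb.+++++++++++++
202 .......+#########+bbb++++++++++++###########.bbbbbbb.++++++++++++
204 ++############+.....bb.+++++++++++++########.bbbbbbbbbb.+++++++++
206 ###########+..........+++++++++++#++########..bbbbbbbbbbbbb...+++
208 #######+..............++++++++++++#+########.bbb..bbbbbbbbbbbbbbb
210 ####+.................+++++++++++++##########.bbb.++.bbbbbbbbbbbb
212 #+....................+++++++++++++++####+.....bbbbb.++.bbbbbbbbb
214 ###+...................+++++++++++++++++++bbbb.bbbbbbbb.+.bbbbbbb
216 #####+.................+++++++++++++++++++.bbb..bbbbbbbbb.++.bbbb
218 ########+..............++++++++++++++++++++.....bbbbbbbbbbbb.++.b
220 ###########.............+++++++++++++++++++......bbbbbbbbbbbbbb.+
222 ++###########+...........++++++++++++++...............bbbbbbbbbbb
224 .++++##########+............................................bbbbb
226 .....++###########+..............................................
228 .......+++#######+++++.......................................+###
230 ..........++######+++++.bbbbbb............................+######
232 ............+++#####+++++bbbbbb........................+#########
234 ................+######++++.b.......................+############
236 ...................+###########+.................+##############+
238 ......................+###########............+###############+++
```

servo_tool(
  targets=[
    {"hand":0.4,"x":-0.006,"y":0.002,"z":0.003,"roll":0},
    {"hand":0.4,"x":-0.006,"y":0.002,"z":0.004,"roll":0},
    {"hand":0.4,"x":-0.006,"y":0.002,"z":0.004,"roll":0},
  ],
)

```text
time: 21.33
tool_pos: [0.6496, 0.0743, 0.0097]
tcp_rot: [2.466, 1.945, 0.002]
wrist_force: [-0.3, -1.3, -0.7]
width: 0.454
grip_force: 61.6
```

servo_tool(
  targets=[
    {"hand":0.1,"x":0.0,"y":0.0,"z":0.0,"roll":0},
    {"hand":-0.4,"x":0.0,"y":0.0,"z":0.0,"roll":0},
    {"hand":-0.4,"x":0.0,"y":0.0,"z":0.0,"roll":0},
    {"hand":-0.4,"x":0.0,"y":0.0,"z":0.0,"roll":0},
    {"hand":-0.4,"x":0.0,"y":0.0,"z":-0.05,"roll":0},
    {"hand":-0.4,"x":0.0,"y":0.0,"z":-0.12,"roll":0},
    {"hand":-0.4,"x":0.0,"y":0.0,"z":-0.2,"roll":0},
    {"hand":-0.4,"x":0.0,"y":0.0,"z":-0.28,"roll":0},
    {"hand":-0.4,"x":0.0,"y":0.0,"z":-0.3,"roll":0},
  ],
)

```text
time: 22.08
tool_pos: [0.6532, 0.0752, 0.1673]
tcp_rot: [2.461, 1.942, 0.016]
wrist_force: [1.4, 0.1, 0.9]
width: 0.7
grip_force: 0.0
```

servo_tool(
  targets=[
    {"hand":-0.4,"x":0.15,"y":-0.1,"z":0.0,"roll":0},
    {"hand":-0.4,"x":0.35,"y":-0.15,"z":0.0,"roll":0},
    {"hand":-0.4,"x":0.35,"y":-0.15,"z":0.0,"roll":0},
    {"hand":-0.4,"x":0.35,"y":-0.15,"z":0.0,"roll":0},
    {"hand":-0.4,"x":0.35,"y":-0.15,"z":0.0,"roll":0},
    {"hand":-0.4,"x":0.35,"y":-0.15,"z":0.0,"roll":0},
  ],
)

```text
time: 22.58
tool_pos: [0.6151, 0.2679, 0.1586]
tcp_rot: [-2.46, -1.951, -0.003]
wrist_force: [1.1, 0.6, 0.3]
width: 0.7
grip_force: 0.0
```

```bash
python3 -c "
from h import *
read_camera('side')
g=read_camera('side')[:,:,::-1][155:240,235:350].astype(int)
for r in range(0,85,2): print(155+r,''.join('b' if s[0]-s[2]>60 else '#' if s.max()-s.min()<35 and s.max()<60 else '+' if s.max()-s.min()<35 else '.' for s in g[r]))
rel(.6,.2,.1)"
```

```text
155 ++++++++++++.bbbbb++++++++++++++...................................................................................
157 ++++++++++.bbbbb+++++++++++++......................................................................................
159 bbb.++++bbbbb.+++++++++++++......................................................++++++++..........................
161 bbbb..bbbbbb.++++++++++++.....................................................+++.bbb..++++++......................
163 ...bbbbbbbbb.++++++++++....................................................++.bbbbbbbbbbb.++++++...................
165 ...bbbbbbbbb.+++++++...................................................+++.bbbb........bbbbb.+#++++................
167 .....bbbbbbbb.++++..................................................++.bbbbbb.++++++++....bbb..+###++++............
169 .....bbbbbbbb.++................................................+++.bbbbbbbbb.++++++++++++..bbbbbb++##++++.........
171 .....bbbbbb.++...............................................++++bbbbbbbbbbbbb++++++++++++++.bbbbbbbb.+###+++......
173 .....bbbb.+.....
[... 3503 characters left out ...]
bbbbbbbbbbbbbbbbbbb.+++++##+++++............................................
233 ...............+######++++.bbbbbbbbbbbbbbbbbbbbbbbbbbbb.++++++++++++...............................................
235 ..................+#####++++.bbbbbbbbbbbbbbbbbbbbbbb.++++++++++++..................................................
237 ....................++#####++++.bbbbbbbbbbbbbbbbb.+++++#+#++++.....................................................
239 .......................+#####+++++bbbbbbbbbbbb.+++++#++++++........................................................
t 22.68 pos [0.6159 0.2633 0.1584] hy -13.3 tilt [-0.001 -0.    -1.   ] F [-0.2  0.6 -0.2] w 59.2 g 0.0 -> xyz [-0.1305 -0.0018  0.1168] roll 0
```

The tube stands upright inside the well (columns 258-278, bottom about row 222), the nut and washer sit on the post, and the bolt lies in the cradle. I'm handing it in.

```bash
python3 -c "
from workcell import ticket
print(ticket.finish_job())"
```

```text
the job is handed in; nothing more can be done
None
```

The anchor kit is made up and handed in at about 23 s: washer then nut on the post, long bolt in the cradle, tube upright in the well, and no look-alike was gripped or moved; the hand-in returned no verdict.

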